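# Break down a sheet-forming press stack

### The arm

A 6-joint arm with a two-finger parallel gripper is mounted at the origin on a cart in front of the work surface, level with it; the furniture and walls round the work are solid. World frame = base frame: x ahead of the robot, y to its left, z up, the work surface at z = 0. Lengths are in m, angles in rad, forces in N, time in s.
With the tool pointing down it reaches from about 0.275 to 0.825 m from the base axis. Payload 5.2 kg.
Tool frame: the origin (TCP) lies between the finger pads; the fingertips stand arm.tip_reach ahead of it and the grasp point (between the pads) lies 5 mm behind it (arm.tip_reach is the distance from the TCP to the fingertips, in m); z points along the fingers, y is the line along which they close (so a half turn about z gives the same grasp; the last joint's range is limited). The gripper opens to 93 mm and grips with 3 to 60 N. Pads are 15 mm wide; open, the fingers measure 128 mm over their backs; the gripper's body (75 mm by 188 mm) begins 65 mm behind the grasp point.
Start: joints at [-1.32, 0.259, 1.535, -0, 1.348, -0.203], TCP at [0.241, -0.494, 0.233] pointing down, gripper open.
Joint ranges: [-3.14, 3.14], [-0.91, 2.08], [0.19, 2.58], [-1.22, 4.36], [0.22, 2.71], [-3.12, 3.12]. Speed limits (rad/s): [2.57, 2.57, 3.14, 3.14, 3.14, 3.14].

### API

Orientations are given as [roll, pitch, yaw] about the fixed x, y, z axes, in that order (R = Rz(yaw) Ry(pitch) Rx(roll)).
In Python, from cell import arm gives the robot as it stands. Calls block until the motion is done:
- arm.move_ptp(position, orientation): joint-space move of the TCP to a pose.
- arm.move_l(position, attitude=None, feed=0.15): straight line of the TCP; attitude=None keeps the orientation; feed is the mean speed in m/s.
- arm.movej(angles): joint-space move.
- arm.open() and arm.close(force=None): open the fingers fully, or close them until they stop; force is the grip in N (None keeps the last).
- arm.hold(seconds).
- arm.solve_ik(position, orientation): joint angles nearest the present ones, or None.
- arm.snapshot(name): name is "scene" or "top"; returns the picture (420x560x3 uint8, red, green, blue); there is no depth.
- arm.camera_params(name): a dict with "mtx" (3x3 intrinsics, pixels), "k1" (the pictures are not rectified: a ray, as slopes to the right and down, at radius r is drawn at 1 + k1 r^2 times it, then the intrinsics apply), "R" (3x3) and "t" (3): a world point X has camera coordinates R X + t. Camera axes: x right, y down, z forward; pixel columns grow to the right and rows downward; lengths in m; the calibration is good to about 2 mm. A picture is of the moment at which its call begins. camera_params takes no time and is no camera call.
A pose or a line that the arm cannot do raises arm.PlanningError and nothing moves.
- arm.close_job(): hands the job in; it is judged then, once.
Readings, each from a call of its own:
- arm.read_time_s(): time.
- arm.read_joint_positions(): joint angles.
- arm.read_joint_velocities(): joint speeds.
- arm.read_joint_torque(): joint torques, N m.
- arm.read_eef_pos(): TCP position.
- arm.read_tool_rot(): TCP orientation.
- arm.read_wrist_force(): force on the tool from outside, world axes, zero at the start.
- arm.read_ft_torque(): the same for the moment, N m.
- arm.read_gripper_width(): finger opening in m.
- arm.read_gripper_force(): force on a finger pad.
Only numpy, scipy, OpenCV 4.12 (cv2) and the standard library are available. Lean on these libraries where they do the work, as an engineer would, in place of code of your own. Each camera call takes 0.05 s, during which the arm holds its last target. There are 200 camera calls.

### The job

Take the forming stack on the aluminium plate apart from the top, one part after another, and put each part away: first slip the aluminium pusher over the empty post of its stand, then lay the red urethane pad flat in the empty pocket of the pad tray, then stand the pressed copper dish upright near the middle of the fire brick for annealing, and last lay the steel die flat on its shoe with the notches at its two ends over the two pins.

Things in the scene. Friction and masses are not known exactly. Their poses are not given: they have to be found in the camera images.
- pusher_center (a point): Aluminium pusher, top of the stack: bright round bush, 40 mm outside diameter, 32 mm high, upright, with a 20 mm bore right through; about 0.09 kg. It stands loose on the red pad. Point: its centre, half-way up; z its axis.
- pad_center (a point): Red urethane pad under the pusher: square block 50 x 50 x 16 mm (x, y, z), loose on the rim of the copper dish. Point: its centre, half-way up; x and y parallel to its sides.
- dish_rim (a point): Pressed copper dish under the pad: round flat-bottomed cup with a flat rim 64 mm across, 3.5 mm thick, its underside 10 mm above the cup's bottom; cup 38 mm across under the rim. It sits by its rim in the die's hole; the rim overhangs the die's long sides by 4 mm and can be gripped there, across the die's width. Point: centre of the rim, 11.75 mm above the cup's bottom; z its axis.
- die_center (a point): Dark steel die, lowest in the stack: plate 56 x 130 x 14 mm (x, y, z), with a 42 mm hole through its middle and an open U-notch (16 mm wide, 18 mm deep) in the middle of each short end; about 0.4 kg. It lies loose on a fixed aluminium plate 92 x 156 mm, 12 mm high. Point: its centre, half-way up.
- post_foot (a point): Pusher stand (fixed): oak block 66 x 140 mm (x, y), 14 mm high, with two steel posts 72 mm apart along y, 9 mm in diameter, 26.5 mm high, tips tapered. The post at +y carries a small black pusher (32 mm across, 18 mm high). Point: foot of the empty post, on the block's top face, where the pusher's underside shall rest; z up.
- pocket_floor (a point): Pad tray (fixed): light wooden tray 78 x 150 mm (x, y) with two felt-lined pockets 66 mm square along y, floor 4 mm above the bench, walls 6 mm above the floor, 6 mm thick. A thin yellow pad, lower than the walls, lies in the +y pocket. Point: centre of the empty pocket's floor; x and y parallel to its walls.
- brick_top (a point): Fire brick (fixed): pale scorched refractory brick 79 x 163 mm (x, y), about 31 mm high, flat on the bench. Point: the middle of its top face; y along its length.
- shoe_face (a point): Die shoe (fixed): wooden board 84 x 160 mm (x, y) with a dark steel plate on top and two steel pins on its centre line at y = -55 and +55 mm, 8 mm in diameter, 18.5 mm high, tips tapered. Point: centre of the steel plate's top face, 14 mm above the bench, where the die's underside shall rest with the pins in its notches (4 mm of play each way).
Things that resemble listed ones, but are neither listed nor needed, are in the scene too. Of the things shaped like the part that bears pusher_center, the aluminium one is meant.

How it is judged:
By the outcome, as a careful person would: the job done as asked, in the order asked, and still so for the second after the job is handed in, with the robot touching nothing.
It also fails if it takes over 112 s, if anything falls off the work surface, if the arm or the gripper's body presses on something with over 40 N, if the wrist force passes 120 N, or if a joint passes its speed limit or range.

## Working session

There is one attempt and no reset: what is moved stays moved. The work goes in short steps, each a Python script; the robot and the scene stay as the last script left them, time stands still between calls to the robot, and variables do not carry over. Pictures are saved under pics/ and viewed, at most 14 in all, crops included, and the job is handed in when it is done.

```bash
ls; mkdir -p pics
python3 - <<'E'
from cell import arm
import cv2
for n in("scene","top"):
    cv2.imwrite(f"pics/{n}0.png",cv2.resize(arm.snapshot(n)[:,:,::-1],(800,600),interpolation=cv2.INTER_CUBIC))
    print(n,arm.camera_params(n))
print(arm.tip_reach,arm.read_tool_rot(),arm.read_time_s())
E
```

```text
pics
scene {'mtx': array([[543.11778627,   0.        , 276.91829081],
       [  0.        , 543.11778627, 222.50280936],
       [  0.        ,   0.        ,   1.        ]]), 'k1': -0.03695527559058661, 'R': array([[ 0.75641533, -0.65373421, -0.02162036],
       [-0.35692841, -0.3848405 , -0.8511756 ],
       [ 0.54812222,  0.65155919, -0.52443556]]), 't': array([-0.4575142 ,  0.18196239,  1.16448708])}
top {'mtx': array([[379.74114981,   0.        , 275.7381969 ],
       [  0.        , 379.74114981, 210.04152765],
       [  0.        ,   0.        ,   1.        ]]), 'k1': -0.010318553444429729, 'R': array([[ 0.02895105, -0.99952686, -0.01038746],
       [-0.98862119, -0.02709745, -0.14796578],
       [ 0.1476143 ,  0.01455303, -0.98893793]]), 't': array([-0.10993974,  0.46411418,  0.83312056])}
0.014 [-3.13996986e+00 -3.12819187e-04  4.53845521e-01] 0.1
```

View pics/scene0.png

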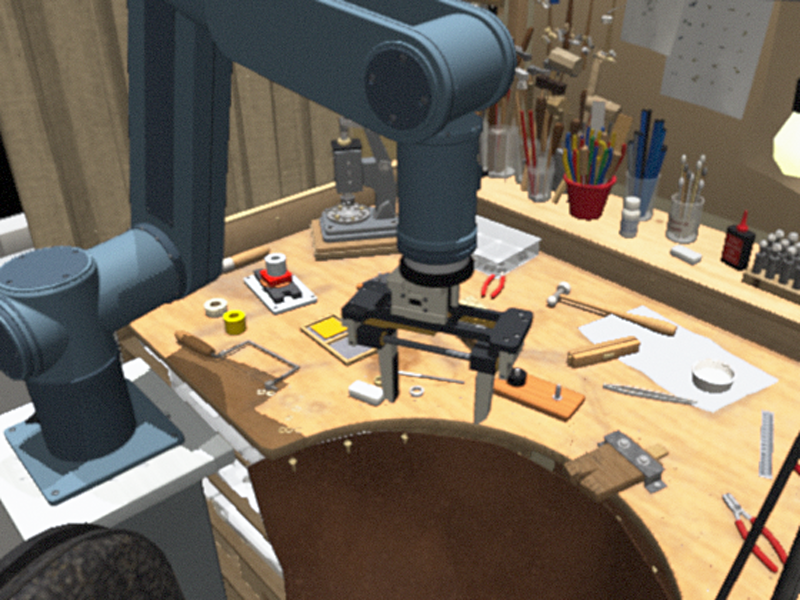

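View pics/top0.png

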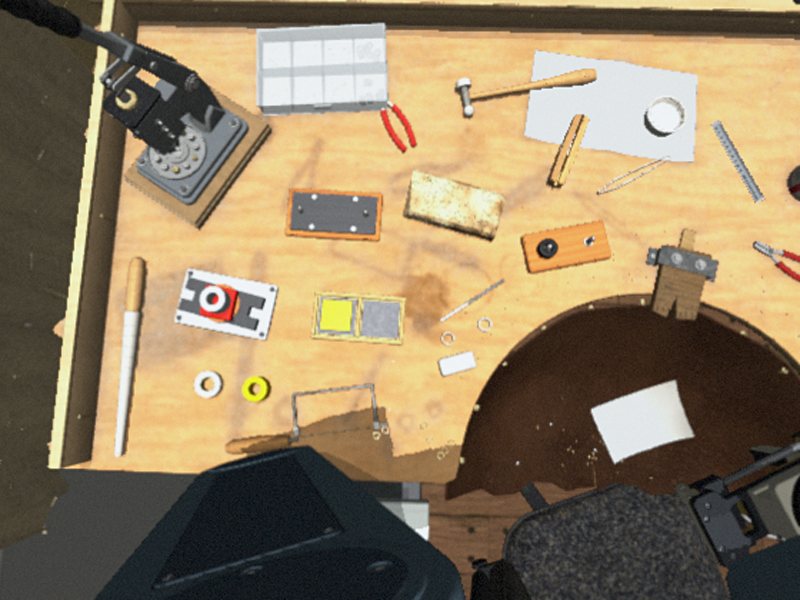

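The overview shows these round bushes: aluminium one on the red pad at (213,298), a white ring (208,384), a yellow one (255,388), and the black one on the stand (547,247). I choose the one on the red pad. Other stations are shoe (335,214), brick (454,204), tray (359,318) and stand (567,247). Next are rectified close crops.

```bash
cat > h.py <<'E'
from cell import arm
import cv2, numpy as np
def proj(X,n="top"):
    p=arm.camera_params(n); c=np.atleast_2d(X)@p["R"].T+p["t"]; s=c[:,:2]/c[:,2:]
    s=s*(1+p["k1"]*(s**2).sum(1,keepdims=True)); return s@p["mtx"][:2,:2].T+p["mtx"][:2,2]
def pix2w(uv,z,n="top"):
    from scipy.optimize import fsolve
    return fsolve(lambda q:proj([q[0],q[1],z],n)[0]-uv,[.5,0])
def rect(img,c,z,w,h,s,n="top"):
    "metric view of plane z about c; x up, y left; s px/mm"
    v,u=np.mgrid[0:h,0:w]
    X=np.stack([c[0]-(v-h/2)/s/1e3,c[1]-(u-w/2)/s/1e3,np.full(u.shape,z)],-1).reshape(-1,3)
    m=proj(X,n).astype(np.float32).reshape(h,w,2)
    return cv2.remap(img,m,None,cv2.INTER_CUBIC)
def grid(im,c,s):
    h,w=im.shape[:2]
    for k in range(-200,201,20):
        for (a,b) in(((w/2-k*s,0),(w/2-k*s,6)),((0,h/2-k*s),(6,h/2-k*s))):
            cv2.line(im,tuple(int(q) for q in a),tuple(int(q) for q in b),(255,0,255),1)
    return im
E
python3 - <<'E'
from h import *
im=arm.snapshot("top")[:,:,::-1].copy()
C=[("pusher",(213,298),.0775),("die",(226,304),.026),("stand",(567,247),.014),("tray",(359,318),.010),("shoe",(335,214),.014),("brick",(454,204),.031)]
cells=[]
for n,p,z in C:
    c=np.round(pix2w((np.array(p)+.5)*.7-.5,z),2); print(n,c)
    cells.append(grid(rect(im,c,z,266,300,1.5),c,1.5))
cv2.imwrite("pics/c1.png",np.vstack([np.hstack(cells[:3]),np.hstack(cells[3:])]))
E
```

```text
pusher [0.46 0.18]
die [0.45 0.18]
stand [ 0.57 -0.38]
tray [ 0.44 -0.04]
shoe [0.61 0.01]
brick [ 0.63 -0.19]
```

View pics/c1.png

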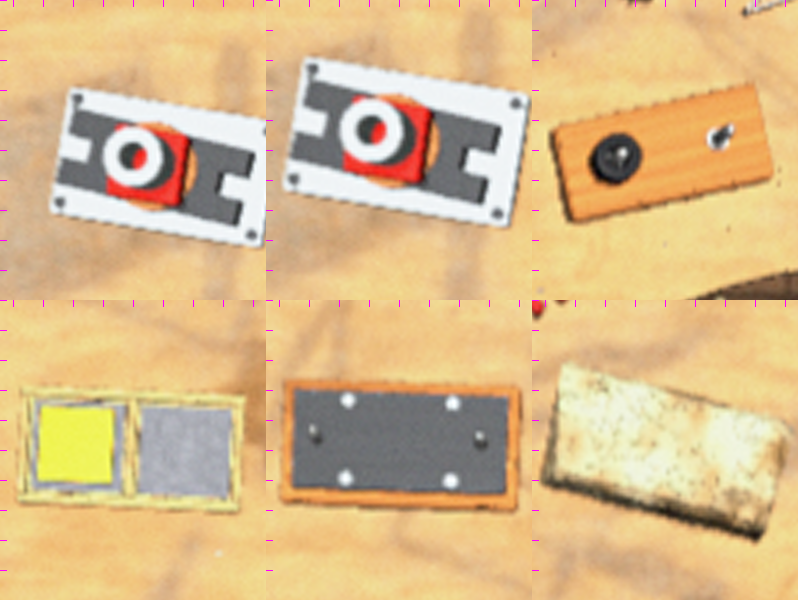

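The crops show the aluminium bush centred at (134,156) in cell 1, the die's notched ends in cell 2 and the empty post foot at (715,142). The empty pocket is at (186,451), the shoe pins at (317,438) and (482,442), and the brick's centre at (666,453). I'll check model wireframes against the picture.

```bash
cat > ov.py <<'E'
from h import *
def rot(d): d=np.radians(d); return np.array([[np.cos(d),-np.sin(d)],[np.sin(d),np.cos(d)]])
def poly(c,yaw,pts,z): p=np.array(pts)@rot(yaw).T/1e3+np.array(c); return np.c_[p,np.full(len(p),z)]
def box(a,b): return [(-a/2,-b/2),(a/2,-b/2),(a/2,b/2),(-a/2,b/2)]
def circ(r): t=np.linspace(0,2*np.pi,40); return np.c_[r*np.cos(t),r*np.sin(t)]
DIE=[(-28,-65),(-8,-65),(-8,-47),(8,-47),(8,-65),(28,-65),(28,65),(8,65),(8,47),(-8,47),(-8,65),(-28,65)]
def over(img,org,size,k,items,n="top"):
    x,y=org;w,h=size
    o=cv2.resize(img[y:y+h,x:x+w],None,fx=k,fy=k,interpolation=cv2.INTER_CUBIC)
    for P,col in items:
        q=(proj(P,n)-[x,y]+.5)*k-.5
        cv2.polylines(o,[np.round(q*16).astype(int)],True,col,1,cv2.LINE_AA,4)
    return o
E
cat > e.py <<'E'
from ov import *
G,B,Y,M=(0,255,0),(255,80,0),(0,255,255),(255,0,255)
def stack(pu,pa,pay,di,dc,dy):
    return [(poly(dc,dy,DIE,.026),G),(poly(dc,dy,DIE,.012),M),(poly(di,0,circ(32),.0295),B),(poly(pa,pay,box(50,50),.0455),Y),(poly(pu,0,circ(20),.0775),B),(poly(pu,0,circ(10),.0775),B)]
def sta(st,sy,tr,ty,sh,hy,br,by):
    o=[(poly(st,sy,box(66,140),.014),G),(poly(st+rot(sy)@[0,-.036],0,circ(4.5),.014),G),
    (poly(tr,ty,box(78,150),.010),G),(poly(tr+rot(ty)@[0,-.036],ty,box(66,66),.010),Y),(poly(sh,hy,box(84,160),.014 ),G),(poly(br,by,box(79,163),.031),G)]
    for s in(-1,1):
        for z in(.014,.0325): o.append((poly(sh+rot(hy)@[0,s*.055],0,circ(4),z),B))
    return o
E
python3 - <<'E'
from e import *
im=arm.snapshot("top")[:,:,::-1].copy()
it=stack((.456,.179),(.4525,.180),-9,(.4485,.18),(.448,.1765),-13)
cv2.imwrite("pics/o1.png",over(im,(118,182),(80,60),10,it))
a=np.array
it=sta(a((.5673,-.378)),12,a((.4407,-.0385)),-2.6,a((.6157,.01)),-2,a((.628,-.1907)),-15.3)
cv2.imwrite("pics/o2.png",np.vstack([np.hstack([over(im,(195,125),(80,60),5,it),over(im,(278,115),(80,60),5,it)]),np.hstack([over(im,(210,195),(80,60),5,it),over(im,(358,145),(80,60),5,it)])]))
E
```

```text
(no output)
```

View pics/o1.png

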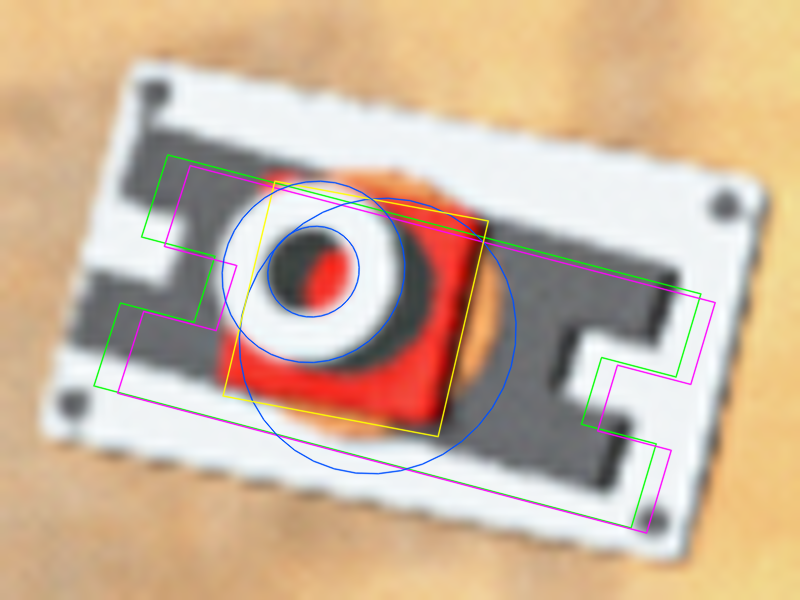

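View pics/o2.png

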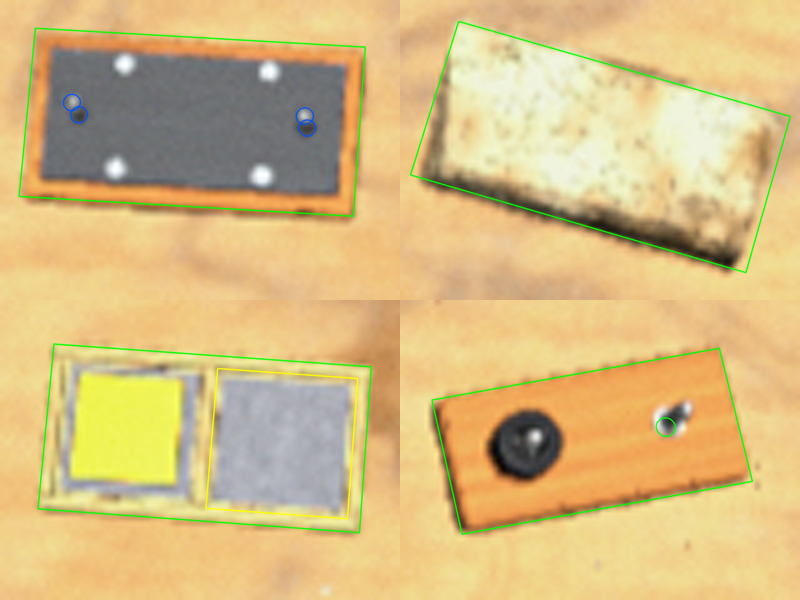

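The stations fit well. In the stack picture the rim is centred near (363,303), the die corners are at (140,125), (680,270) and (610,492), and the pad corners are at (217,385) and (438,422). I'll shift the stack estimate and check it in both cameras.

Run:
```python
from e import *
it=stack((.456,.1793),(.4552,.181),-9,(.456,.183),(.4558,.1818),-13.3)
im=arm.snapshot("top")[:,:,::-1].copy(); s=arm.snapshot("scene")[:,:,::-1].copy()
it2=sta(*(np.array(v) if not np.isscalar(v) else v for v in((.5673,-.378),12,(.4407,-.0385),-2.6,(.6157,.01),-2,(.628,-.1900),-15.3)))
a=over(im,(120,185),(80,60),5,it); b=over(s,(163,168),(66,50),6,it,"scene")
c=over(s,(205,210),(80,60),5,it2,"scene"); d=over(s,(345,245),(80,60),5,it2,"scene")
cv2.imwrite("pics/o3.png",np.vstack([np.hstack([a,cv2.resize(b,(400,300))]),np.hstack([c,d])]))
```

```text
(no output)
```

View pics/o3.png

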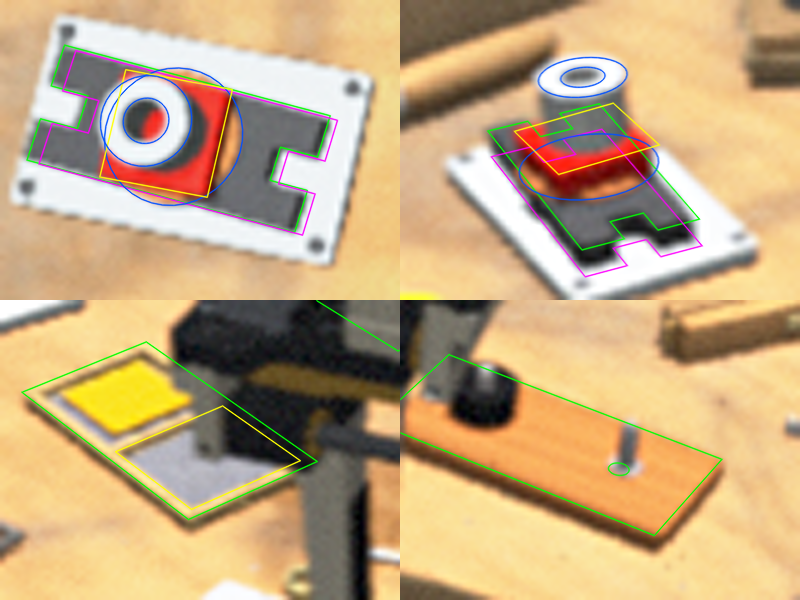

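Both cameras agree within about 2 mm. I'll check reachability, then do the pusher.

```bash
cat > pp.py <<'E'
from ov import *
P=dict(push=(.456,.1793),pad=(.4550,.181),dish=(.456,.183),die=(.4558,.1818),stand=(.5673,-.378),tray=(.4407,-.0385),shoe=(.6157,.010),brick=(.628,-.190))
P={k:np.array(v) for k,v in P.items()}
P["post"]=P["stand"]+rot(12)@[0,-.036]; P["pocket"]=P["tray"]+rot(-2.6)@[0,-.036]
D=lambda t:[np.pi,0,np.radians((t+180)%360-180)]
# from,yaw,tcp z ; to,yaw,tcp z ; force ; travel z
J=dict(push=("push",-78,.064,"post",-78,.0332,20),pad=("pad",-99,.0515,"pocket",-92.6,.0265,15),
       dish=("dish",-103.3,.0325,"brick",-105.3,.0480,25),die=("die",-103.3,.0285,"shoe",-92,.0310,45))
def pick(j,flip=0,up=.17):
    n,t,z,*_,F=J[j]; a=P[n]
    arm.open(); arm.move_ptp([*a,up],D(t+flip)); arm.move_l([*a,z+.03],feed=.2); arm.move_l([*a,z],feed=.06)
    arm.close(F); w=arm.read_gripper_width(); arm.move_l([*a,z+.01],feed=.04); arm.move_l([*a,up],feed=.2)
    print(j,"width",w,arm.read_gripper_width(),"Fz",arm.read_wrist_force().round(2),"t",arm.read_time_s())
def place(j,flip=0,up=.17):
    _,_,_,n,t,z,_=J[j]; a=P[n]
    arm.move_ptp([*a,up],D(t+flip)); arm.move_l([*a,z+.04],feed=.2)
    print("w",arm.read_gripper_width(),arm.read_wrist_force().round(2)); arm.move_l([*a,z],feed=.05)
    print("F",arm.read_wrist_force().round(2),arm.read_eef_pos().round(4)); 
def release(up=.17):
    arm.open(); p=arm.read_eef_pos(); arm.move_l([*p[:2],p[2]+.03],feed=.08); arm.move_l([*p[:2],up],feed=.25); print("t",arm.read_time_s())
E
python3 - <<'E'
from pp import *
for j,(n,t,z,m,u,y,_) in J.items():
    for f in(0,180):
        q=[arm.solve_ik([*P[n],z],D(t+f)),arm.solve_ik([*P[m],y],D(u+f))]
        print(j,f,[None if v is None else np.round(v[[0,5]] if hasattr(v,'shape') else [v[0],v[5]],2) for v in q])
E
```

```text
push 0 [array([0.15, 3.08]), array([-0.78,  2.15])]
push 180 [array([ 0.15, -0.06]), array([-0.78, -0.99])]
pad 0 [array([ 0.15, -2.83]), array([-0.42,  2.77])]
pad 180 [array([0.15, 0.31]), array([-0.42, -0.37])]
dish 0 [array([ 0.15, -2.76]), array([-0.46,  2.95])]
dish 180 [array([0.15, 0.39]), array([-0.46, -0.2 ])]
die 0 [array([ 0.15, -2.76]), array([-0.16,  3.01])]
die 180 [array([0.15, 0.38]), array([-0.16, -0.13])]
```

Run:
```python
from pp import *
pick("push",180); place("push",180)
im=arm.snapshot("scene")[:,:,::-1]; tp=arm.snapshot("top")[:,:,::-1]
cv2.imwrite("pics/p1.png",np.hstack([cv2.resize(im[215:315,330:430],(400,400),interpolation=2),cv2.resize(tp[130:210,350:430],(400,400),interpolation=2)]))
```

```text
push width 0.04010836349209884 0.040158298062908764 Fz [ 0.91  0.52 -0.87] t 6.1333
w 0.04001698755891503 [ 0.05  0.2  -0.36]
F [ 0.32  0.36 -1.05] [ 0.5749 -0.4133  0.0331]
```

View pics/p1.png

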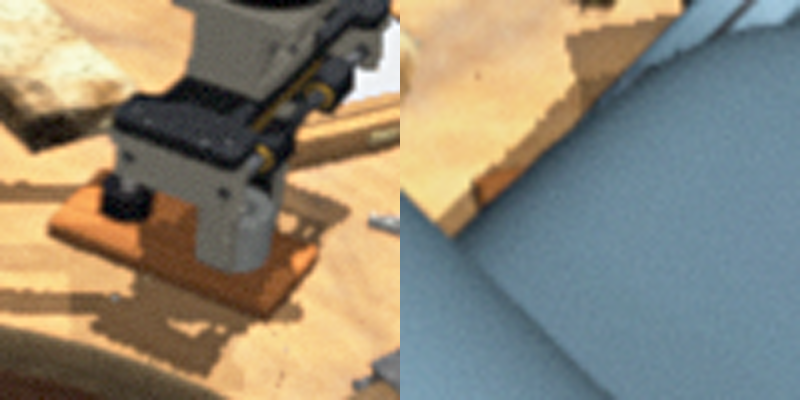

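The bush is down on the stand with no contact force, at left-half pixels (235,240), so it is threaded on the post. I'll release it, then look at the stand and the pad.

Run:
```python
from pp import *
from e import *
release()
arm.move_ptp([.45,-.19,.25],D(80))
im=arm.snapshot("scene")[:,:,::-1].copy(); tp=arm.snapshot("top")[:,:,::-1].copy()
it=stack((.456,.1793),P["pad"],-9,P["dish"],P["die"],-13.3)[:4]
cv2.imwrite("pics/p2.png",np.hstack([over(tp,(120,185),(80,60),5,it),cv2.resize(im[235:295,345:425],(400,300),interpolation=2)]))
```

```text
t 12.0667
```

View pics/p2.png

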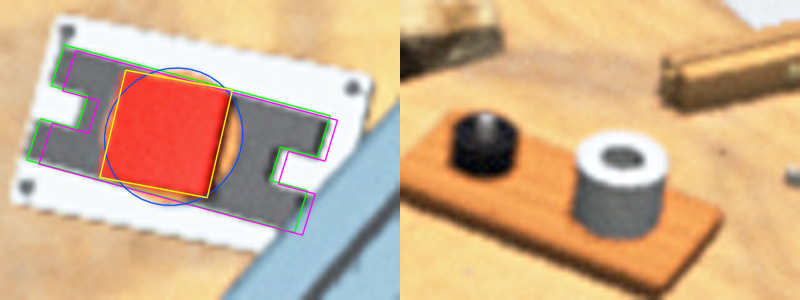

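The pusher sits flat over the post at (620,185) in the right half. The pad is undisturbed and its wireframe fits at (165,135). Next is the pad.

Run:
```python
from pp import *
from e import *
pick("pad",180); place("pad",180); release()
arm.move_ptp([.45,-.25,.25],D(80))
im=arm.snapshot("scene")[:,:,::-1].copy(); tp=arm.snapshot("top")[:,:,::-1].copy()
it=stack((.456,.1793),P["pad"],-9,P["dish"],P["die"],-13.3)[:3]
cv2.imwrite("pics/p3.png",np.vstack([np.hstack([over(tp,(120,185),(80,60),5,it),over(im,(163,168),(80,60),5,it,"scene")]),np.hstack([over(tp,(210,195),(80,60),5,[]),over(im,(205,205),(80,60),5,[])])]))
```

```text
pad width 0.049728331904316116 0.04970340754490296 Fz [ 0.3   0.75 -0.76] t 17.925
w 0.04994501799977922 [ 0.5  -0.28 -0.6 ]
F [-0.08 -0.55 -0.95] [ 0.4391 -0.0745  0.0263]
t 22.525
```

View pics/p3.png

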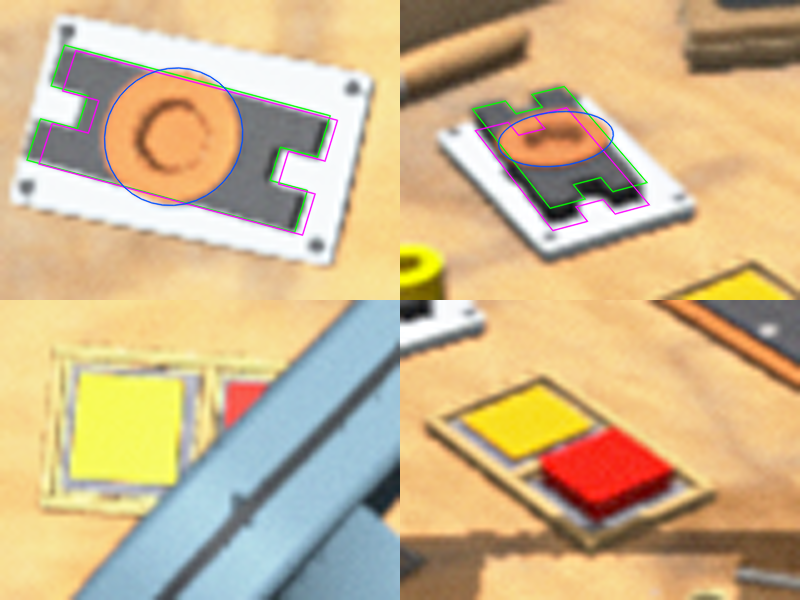

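The pad lies in the pocket at (607,470), and the dish fits its wireframe in both views. Next is the dish, lowered until contact.

Run:
```python
from pp import *
from e import *
pick("dish",180)
J["dish"]=J["dish"][:5]+(.0500,25)
place("dish",180)
z=.05; a=P["brick"]; f0=arm.read_wrist_force()[2]
while z>.046 and arm.read_wrist_force()[2]-f0<2.5:
    z-=.0005; arm.move_l([*a,z],feed=.02)
print(z,f0,arm.read_wrist_force())
release()
arm.move_ptp([.40,-.30,.25],D(80))
im=arm.snapshot("scene")[:,:,::-1].copy(); tp=arm.snapshot("top")[:,:,::-1].copy()
it=stack((.456,.1793),P["pad"],-9,P["dish"],P["die"],-13.3)[:2]
cv2.imwrite("pics/p4.png",np.vstack([np.hstack([over(tp,(120,185),(80,60),5,it),over(im,(163,168),(80,60),5,it,"scene")]),np.hstack([over(tp,(278,115),(80,60),5,[]),over(im,(300,175),(80,60),5,[])])]))
```

```text
dish width 0.0629739915405517 0.06252845858422273 Fz [-0.08  0.48 -0.95] t 28.4
w 0.06295585079495018 [ 0.45 -0.28 -0.43]
F [-0.45 -0.05 -0.56] [ 0.6282 -0.1901  0.0502]
0.0465 -0.5604555146495017 [-0.45586554  1.37288778  5.15496368]
t 34.9083
```

View pics/p4.png

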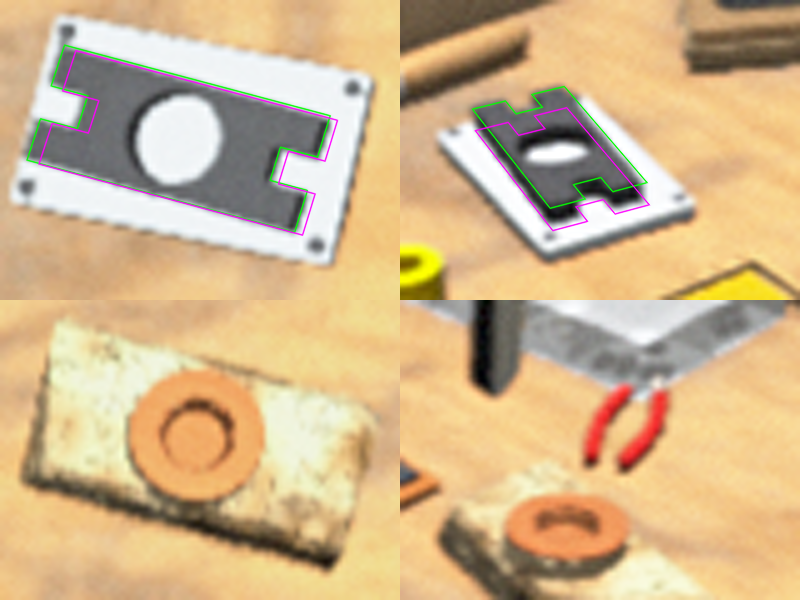

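The dish stands upright in the middle of the brick at (197,436), and the die is unmoved with its wireframe fitting. Last is the die, with a guarded descent onto the pins.

Run:
```python
from pp import *
from e import *
pick("die",180)
a=P["shoe"]
arm.move_ptp([*a,.17],D(88)); arm.move_l([*a,.058],feed=.15); arm.hold(.3)
f0=arm.read_wrist_force(); z=.058
while z>.0296:
    z-=.002 if z>.035 else .0005
    arm.move_l([*a,z],feed=.04); f=arm.read_wrist_force()-f0
    if np.linalg.norm(f)>5: break
print(z,f0,f,arm.read_gripper_width(),arm.read_time_s())
im=arm.snapshot("scene")[:,:,::-1].copy()
cv2.imwrite("pics/p5.png",over(im,(230,150),(100,75),8,[],"scene"))
```

```text
die width 0.0555444284830495 0.05533086867126782 Fz [-1.08  0.28 -5.29] t 41.3
0.029999999999999978 [-0.05660664  0.16474412 -5.39427085] [-1.95946081  0.65767932  8.09318722] 0.055532884962144397 48.4333
```

Contact came at the seating height, so the pins are in the notches. I'll release and verify.

Run:
```python
from pp import *
release()
arm.move_ptp([.30,-.42,.25],D(60)); arm.hold(.3)
im=arm.snapshot("scene")[:,:,::-1].copy(); tp=arm.snapshot("top")[:,:,::-1].copy()
cv2.imwrite("pics/p6.png",np.vstack([np.hstack([over(tp,(195,125),(80,60),5,[]),over(im,(215,150),(80,60),5,[])]),np.hstack([over(tp,(210,195),(80,60),5,[]),over(tp,(358,145),(80,60),5,[])])]))
```

```text
t 50.3917
```

View pics/p6.png

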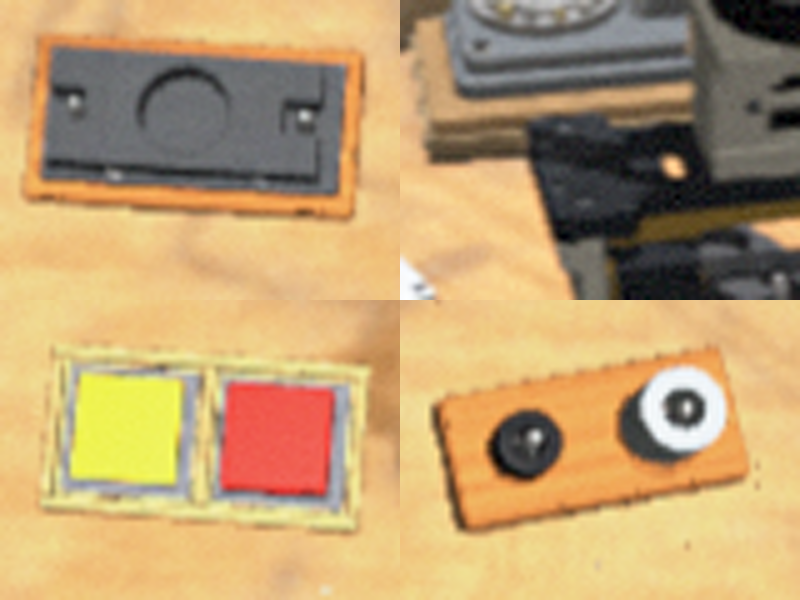

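The pins show in both die notches at (75,102) and (305,118), the red pad is flat in its pocket, and the post tip is in the pusher's bore. Handing in.

```bash
python3 -c "
from cell import arm
print(arm.close_job())"
```

```text
the job is handed in; nothing more can be done
None
```

The stack was taken apart in the order asked: pusher on its post, pad in its pocket, dish on the fire brick and die on its shoe over both pins. The final pictures showed all but the dish in place (it was checked upright right after placing), and the job was handed in at about 52 s of the 112 s allowed.

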